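# Turn a bisque tile home in the decorating jig and nip it with the side jaw

## Robot

A 6-joint arm with a two-finger parallel gripper is mounted at the origin on the work surface; the furniture and walls round the work are solid. World frame = base frame: x ahead of the robot, y to its left, z up, the work surface at z = 0. Lengths are in m, angles in rad, forces in N, time in s.
With the tool pointing down it reaches from about 0.4 to 0.925 m from the base axis. Payload 12.5 kg.
Tool frame: the origin (TCP) lies on the centre line of the jaws, within the pads' length; the fingertips stand 8 mm ahead of it and the grasp point (between the pads) lies 11 mm behind it; z points along the fingers, y is the line along which they close (so a half turn about z gives the same grasp; the last joint's range is limited). The gripper opens to 95 mm and grips with 3 to 60 N. Pads are 20 mm wide; open, the fingers measure 119 mm over their backs; the gripper's body (75 mm by 180 mm) begins 59 mm behind the grasp point.
Start: joints at [1.071, 0.491, 1.559, -0, 1.092, -0.106], TCP at [0.24, 0.577, 0.223] pointing down, gripper open.
Joint ranges: [-3.1, 3.1], [-0.84, 2.19], [0.05, 2.79], [-1.13, 4.28], [0.06, 2.93], [-2.69, 2.69]. Speed limits (rad/s): [2.22, 2.22, 2.79, 3.14, 3.14, 3.14].

## Interface

Orientations are given as [roll, pitch, yaw] about the fixed x, y, z axes, in that order (R = Rz(yaw) Ry(pitch) Rx(roll)).
In Python, from plant import r, viewer, nets gives the robot as it stands.
- The arm moves only by the tool play_rows, never from a script. Its argument "increments" is a list of rows, each an object with "slide": the shift along the world's x, y, z each as a share of 30 cm, from -1 to 1, a list of three; "spin": the turn about the world's z as a share of pi/2 rad, from -1 to 1; "gripper": the gripper command: -1 is fully open, 1 is shut, values between are in proportion. A call has exactly 8 rows; each row shifts and turns the commanded pose from where the row before left it; what a row does not reach is not made up. A row lasts 1/12 s, in which the tool goes at most 41.7 mm and 7.16 degrees, less where a joint would pass 70% of its speed; a pose out of reach is approached as far as the arm can. A call with a number of a shift or a turn outside -1 to 1 is refused whole. A call with a gripper value outside its range is refused whole. The fingers move at their own pace and stop on an object; the grip force is fixed at half the most. Time passes only in rows, so rows that do not move let the fingers close, or fill a call up. It gives the time, the measured TCP pose, the force, the opening and the grip force at its end, in the units of the state.
- r.read_state(): the state, without advancing time (a new reading comes with each control period).
- viewer.capture(name): name is "scene" or "side" or "wrist"; returns a dict with "frame" (420x560x3 uint8, blue, green, red), "fx", "fy", "cx", "cy" (pixels), "dist_coeffs" ([k1, k2, p1, p2, k3] as OpenCV has them; the pictures are not rectified), "rvec" (rotation vector, rad) and "tvec" (3), from world to camera coordinates, as OpenCV has them; the wrist camera has in their place "hand_eye" (4x4, takes a point from camera to tool coordinates, whose origin is the TCP and whose axes are the flange's). Camera axes: x right, y down, z forward; pixel columns grow to the right and rows downward; lengths in m; the calibration is good to about 2 mm. A picture is of the moment at which its call begins: read the wrist's pose just before it. There is no depth.
- r.finish_job(): hands the job in; it is judged then, once.
Trained networks look in the newest picture that a camera, given by its name, has taken for a name from the list of things; names that differ only in an ending like _2 or _b are one class to them, and where a whole thing is asked for, a point or a joint stands for the part that bears it (a point fixed in the world has none). Each returns a list of dicts, best first, with "p" (0 to 1); they miss things now and then, are a little off and sometimes report something else, mostly with a low value. They report only what shows in the picture. A call takes as long as a camera call.
- nets.find_in(label, camera): "at" ([column, row] in pixels, amid what is visible of it).
- nets.masks_of(label, camera): "mask" (420x560 bool, what is visible of it) and "at" ([column, row] in pixels, amid what is visible of it).
- nets.spot_point(label, camera): "at" ([column, row] in pixels: a listed point, or the origin of a listed thing).
The state is a dict: "time": time; "joint_pos": joint angles; "dq": joint speeds; "effort": joint torques, N m; "tcp_pos": TCP position; "orientation": TCP orientation; "contact_force": force on the tool from outside, world axes, zero at the start; "torque": the same for the moment, N m; "opening": finger opening in m; "grip_force": force on a finger pad.
Only numpy, scipy, OpenCV 4.12 (cv2) and the standard library are available. Lean on these libraries where they do the work, as an engineer would, in place of code of your own. Each camera call takes 0.05 s, during which the arm holds its last target. There are 200 camera calls.

## Task

The bisque tile lies askew in the decorating jig. Push its far right corner round to the left, so that the tile turns about its near left corner, which bears in the nest between the two pins, until its left edge bears on the tip of the stop screw. The screw is set anew each day, so feel for it and push gently, as bisque chips. Only then let go and push the stiff side jaw by its knob towards the tile until its spring nose holds the tile firmly against pin and screw, well short of squeezing the spring solid, and leave it so; do not disturb the two canisters and the clay whistle nearby.

Things in the scene. Friction and masses are not known exactly. Their poses are not given: they have to be found in the camera images.
- jig: Fixed plywood jig board, 130 x 270 x 15 mm, on a 2 mm mat. Origin on its underside, 2 mm over the bench; x away from the robot, y to the left at yaw 0, z up; board top z = 15 mm; all jig coordinates below are in this frame. Tile at home at mid setting: x -45 to 55, y -40 to 60 mm. Two guides 12 mm high beside the jaw: x -32 to -24 and 4 to 12, y -150 to -83 mm.
- nest (a point): On the board top, jig (-45, 60, 15) mm, between the two pins: here the tile's heel corner sits (within 1.5 mm) when its left and near edges bear on the pins. Axes as the jig's.
- pin_left (a point): Foot of the fixed steel pin for the tile's left edge, jig (-33, 65, 15) mm; 10 mm in diameter, 16 mm high.
- pin_near (a point): Foot of the fixed steel pin for the tile's near edge, jig (-50, 48, 15) mm; 10 mm in diameter, 16 mm high.
- tile: Loose square bisque tile, plain terracotta, 100 x 100 x 10 mm, 0.12 to 0.26 kg, flat on the board. Origin under its heel (near left) corner; spans x 0 to 100, y -100 to 0, z 0 to 10 mm. Starts 0.14 to 0.24 rad clockwise of the jig, heel within 4 mm of the pins. Its heel runs on to the pins as it turns; sliding takes under 3 N. Chips above 20 N of finger push.
- tile_corner (a point): The tile's free corner, far right, diagonally across from the heel: at (100, -100, 5) mm in the tile's frame, half way up its 10 mm edge. Push near here, on the right edge, and follow its arc round the heel (140 mm radius): the fingertips do not slip along the edge easily, so a straight push may jam.
- stop: Fixed aluminium stop block, 24 x 18 x 17 mm, on the board at jig (47, 92) mm; origin under its middle. Its steel screw, 7.6 mm thick, 8 mm over the board, points right and stops the tile's left edge. The tip is set anywhere from jig y = 56 to 64 mm, unmeasured, and will not move: the tile at home is within 0.05 rad of square to the jig. Rigid: on contact the push rises steeply, some 10 N per mm.
- jaw: Dark steel jaw, 26 x 46 mm, 16.5 mm high, sliding along the jig's y between the guides; origin on the board under its middle, at jig x = -10, y = -112 to -107 mm at the start, -60 mm at the end of its travel; axes as the jig's. It is stiff: drags with 8 N and stays where it is left.
- knob (a point): Middle of the round black knob on the jaw, 18 mm in diameter, 4 mm right of the jaw's origin, its straight part 25 to 43 mm over the board (this point: 34 mm). Push it from the right.
- nose: Rubber-tipped spring nose on the left of the jaw, 11 mm in diameter, 7.5 mm over the board; origin as the jaw's when relaxed, tip 34 mm to its left. It gives 2.5 N per mm, 5 mm at most, against the tile's right edge. Right is a hold of 3 to 8 N (11 to 16 N on the knob while pushing); above 11 N is too much.
- canister_12: Bystander: pigment canister, black snap lid, 36 x 39 x 54 mm, standing left of the jig; origin under its middle.
- canister_13: Bystander: pigment canister, black snap lid, 34 x 40 x 54 mm, standing left of the jig; origin under its middle.
- clay_whistle: Bystander: small glazed clay animal, 30 x 46 x 46 mm, standing left of the jig; origin under its middle.

How it is judged:
On the way:
1. the tile is turned home: pushed on to the stop screw with its heel in the nest, while the jaw's nose still stands clear of it (contact force between tile and stop above 1 N and horizontal distance between tile and nest below 0.004 m and contact force between tile and nose below 0.05 N), for 0.15 s.
At the end, for the whole second after the job is handed in: the tile lies flat and still with its heel within 4 mm of the nest point, turned no more than 0.08 rad against the jig and bearing on the stop screw (more than 0.15 N), and the jaw's nose holds it with more than 2 N (contact force between tile and nose above 2 N and contact force between tile and stop above 0.15 N and horizontal distance between tile and nest below 0.004 m and angle between the x axis of tile and the x axis of jig, either way round below 0.08 rad and angle between tile's own z axis and vertical below 0.03 rad and linear speed of tile below 0.01 m/s); the robot touches nothing.
It fails at once if the fingers push the tile with more than 20 N (it chips) (contact force between tile and the fingers above 20 N).
It fails at once if the nose squeezes the tile with more than 11 N (contact force between tile and nose above 11 N).
It fails at once if a canister or the clay whistle is shifted by more than 20 mm (distance of any of canister_12, canister_13, clay_whistle from where it was at the start of the episode above 0.02 m).
It also fails if it takes over 67 s, if anything falls off the work surface, if the arm or the gripper's body presses on something with over 40 N, if the wrist force passes 120 N, or if a joint passes its speed limit or range.

## Working session

There is one attempt and no reset: what is moved stays moved. The work goes in short steps, Python scripts to look and compute and a tool call to move; the robot and the scene stay as the last step left them, time stands still between calls to the robot, and variables do not carry over. Pictures are saved under pics/ and viewed, at most 10 in all, crops included, and the job is handed in when it is done.

Besides the shell and the picture viewer there is one more tool, called after "Call:" by a JSON object that holds its "method" and its "body". play_rows: Moves the arm, as the interface text tells. Shift numbers are shares of 30 cm and turn numbers shares of pi/2 rad, none past 1 either way. Its arguments: {"type":"object","properties":{"increments":{"type":"array"}},"required":["increments"]}

```bash
ls; mkdir -p pics; cat > h.py <<'E'
import numpy as np, cv2
from plant import r, viewer, nets
def proj_ray(c,uv):
    K=np.array([[c['fx'],0,c['cx']],[0,c['fy'],c['cy']],[0,0,1]]);d=np.array(c['dist_coeffs'],float)
    p=cv2.undistortPoints(np.array([[uv]],float),K,d)[0,0]
    R=cv2.Rodrigues(np.array(c['rvec'],float))[0];t=np.array(c['tvec'],float).ravel()
    return -R.T@t, R.T@np.array([p[0],p[1],1])
def at_z(c,uv,z):
    o,d=proj_ray(c,uv);return o+d*(z-o[2])/d[2]
def pix(c,P):
    K=np.array([[c['fx'],0,c['cx']],[0,c['fy'],c['cy']],[0,0,1]])
    return cv2.projectPoints(np.atleast_2d(np.array(P,float)),np.array(c['rvec'],float),np.array(c['tvec'],float),K,np.array(c['dist_coeffs'],float))[0][:,0]
E
python3 - <<'E'
from h import *
s=r.read_state();print({k:np.round(v,3) for k,v in s.items()})
Z=dict(nest=.017,pin_left=.017,pin_near=.017,tile=.017,tile_corner=.022,stop=.017,jaw=.017,knob=.051,jig=.002,canister_12=0,clay_whistle=0)
for cam in('scene','side'):
    c=viewer.capture(cam);cv2.imwrite(f'pics/{cam}0.png',c['frame'])
    for n,z in Z.items():
        for q in nets.spot_point(n,cam)[:2]:
            print(cam,n,round(q['p'],2),np.round(q['at']),np.round(at_z(c,q['at'],z),4))
E
```

```text
pics
{'time': np.float64(0.0), 'joint_pos': array([ 1.071,  0.492,  1.559, -0.   ,  1.092, -0.106]), 'dq': array([ 0.   , -0.   , -0.001,  0.001, -0.001,  0.001]), 'effort': array([ 0.0000e+00, -6.1265e+01, -2.5818e+01,  6.9000e-02,  4.8000e-02,
       -0.0000e+00]), 'tcp_pos': array([0.24 , 0.577, 0.222]), 'orientation': array([-3.141, -0.   ,  2.748]), 'contact_force': array([ 0.21 , -0.243,  0.026]), 'torque': array([-0.058,  0.045, -0.038]), 'grip_force': np.float64(0.0), 'opening': np.float64(0.095)}
scene nest 0.77 [273. 258.] [0.3607 0.0598 0.017 ]
scene pin_left 0.61 [277. 257.] [0.3709 0.0583 0.017 ]
scene pin_near 0.59 [275. 263.] [0.3595 0.045  0.017 ]
scene tile 0.9 [276. 258.] [0.3683 0.0572 0.017 ]
scene tile_corner 0.63 [350. 260.] [ 0.495  -0.0184  0.022 ]
scene stop 0.54 [291. 228.] [0.4354 0.1203 0.017 ]
scene jaw 0.75 [359. 293.] [ 0.4678 -0.0913  0.017 ]
scene jaw 0.67 [273. 257.] [0.3627 0.0615 0.017 ]
scene knob 0.89 [360. 279.] [ 0.4688 -0.0844  0.051 ]
scene knob 0.48 [232. 164.] [0.3929 0.3563 0.051 ]
scene jig 0.64 [213. 197.] [0.3216 0.3137 0.002 ]
scene ca
[... 277 characters left out ...]
_left 0.69 [255. 251.] [0.3721 0.0602 0.017 ]
side pin_near 0.67 [245. 257.] [0.3565 0.0401 0.017 ]
side tile 0.92 [252. 250.] [0.3663 0.0608 0.017 ]
side tile_corner 0.62 [315. 278.] [ 0.4856 -0.0221  0.022 ]
side tile_corner 0.43 [270. 190.] [0.3808 0.2996 0.022 ]
side stop 0.73 [290. 237.] [0.4371 0.1116 0.017 ]
side jaw 0.58 [301. 307.] [ 0.4618 -0.0904  0.017 ]
side knob 0.78 [298. 290.] [ 0.4568 -0.09    0.051 ]
side jig 0.97 [282. 272.] [0.4256 0.0158 0.002 ]
side canister_12 0.75 [266. 192.] [0.3697 0.3279 0.    ]
side canister_12 0.69 [245. 203.] [0.3258 0.2728 0.    ]
side clay_whistle 0.68 [285. 181.] [0.4135 0.39   0.    ]
side clay_whistle 0.47 [256. 249.] [0.3715 0.0883 0.    ]
```

```bash
python3 - <<'E'
import cv2
a=cv2.imread('pics/scene0.png')[150:330,180:420];b=cv2.imread('pics/side0.png')[150:330,180:420]
cv2.imwrite('pics/both.png',cv2.vconcat([cv2.resize(x[:, :],(400*2,300*1*2),interpolation=2)[:,:] for x in (a,)]))
cv2.imwrite('pics/b2.png',cv2.resize(b,(800,600),interpolation=2))
E
```

```text
(no output)
```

View pics/both.png

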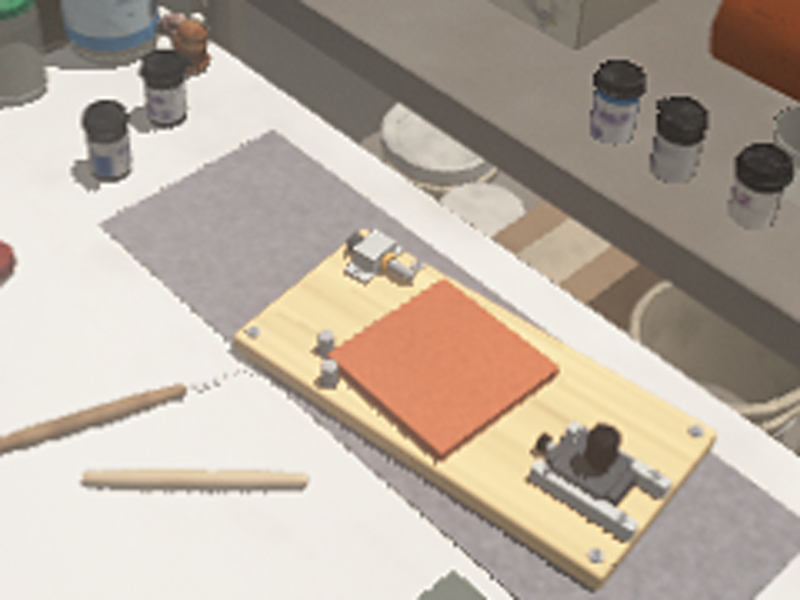

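View pics/b2.png

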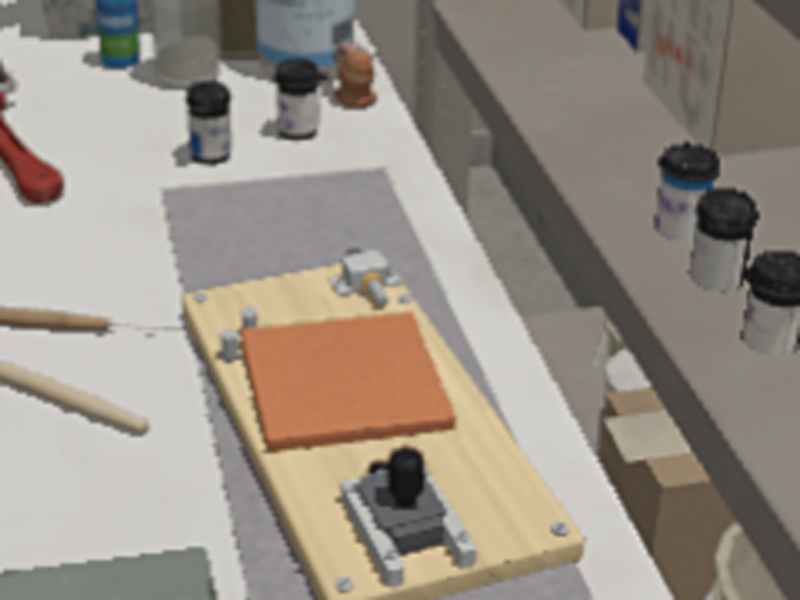

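The far view shows the tile turned clockwise on the board. In the scene crop its heel is at (330,352), by the pins at (325,340) and (328,372). The knob is at (602,445) and the canisters and whistle are far to the left. Next I'll fit the jig pose from the board corners.

```bash
cat >> h.py <<'E'
from scipy.optimize import least_squares
def jigpt(p,P):
    x,y,a=p;P=np.atleast_2d(np.array(P,float));c,s=np.cos(a),np.sin(a)
    return np.c_[x+c*P[:,0]-s*P[:,1], y+s*P[:,0]+c*P[:,1], P[:,2]+.002]
def wristcam(s,c):
    """add rvec/tvec to a wrist picture"""
    from scipy.spatial.transform import Rotation as Ro
    T=np.eye(4);T[:3,:3]=Ro.from_euler('xyz',s['orientation']).as_matrix();T[:3,3]=s['tcp_pos']
    W=np.linalg.inv(T@np.array(c['hand_eye']));c['rvec']=cv2.Rodrigues(W[:3,:3])[0];c['tvec']=W[:3,3];return c
E
python3 - <<'E'
from h import *
B=np.array([[-.065,.135,.015],[.065,.135,.015],[.065,-.135,.015],[-.065,-.135,.015]])
U={'scene':np.array([[250.5,252],[288.6,219.6],[394.5,280.8],[360,324]]),'side':np.array([[235.8,239.4],[291.6,228.6],[354.9,312.6]])}
C={k:viewer.capture(k) for k in U}
def f(p,ks=U):return np.concatenate([(pix(C[k],jigpt(p,B[:len(U[k])]))-U[k]).ravel() for k in ks])
for ks in(['scene'],['side'],['scene','side']):
    q=least_squares(f,[.43,0,0],args=(ks,));print(ks,q.x.round(4),f(q.x,ks).round(1))
print(jigpt(q.x,[[-.045,.06,.015],[-.01,-.11,.051],[0.047,.092,.017]]).round(4))
s=r.read_state();print(np.round(viewer.capture('wrist')['hand_eye'],3), s['orientation'])
E
```

```text
['scene'] [4.373e-01 3.000e-04 4.008e-01] [-1.8 -0.9 -0.1 -1.1  1.4 -0.6  0.3  1.3]
['side'] [ 0.4361 -0.0013  0.3999] [-3.3 -0.7  2.5 -1.7  0.8  0.9]
['scene', 'side'] [ 4.366e-01 -3.000e-04  4.010e-01] [-2.  -0.5 -0.2 -0.9  1.4 -0.2  0.2  1.7 -3.  -0.9  2.7 -2.   1.1  0.4]
[[ 0.3718  0.0374  0.017 ]
 [ 0.4704 -0.1055  0.053 ]
 [ 0.444   0.1027  0.019 ]]
[[-0.001 -0.968 -0.252  0.07 ]
 [ 1.    -0.    -0.001 -0.   ]
 [ 0.001 -0.252  0.968 -0.162]
 [ 0.     0.     0.     1.   ]] [ 3.14148770e+00 -1.05642554e-06  2.74778625e+00]
```

Call:
{"method": "play_rows", "body": {"increments": [{"slide": [0.04,-0.116,0.006],"spin": -0.031,"gripper": 1},{"slide": [0.04,-0.116,0.006],"spin": -0.031,"gripper": 1},{"slide": [0.04,-0.116,0.006],"spin": -0.031,"gripper": 1},{"slide": [0.04,-0.116,0.006],"spin": -0.031,"gripper": 1},{"slide": [0.04,-0.116,0.006],"spin": -0.031,"gripper": 1},{"slide": [0.04,-0.116,0.006],"spin": -0.031,"gripper": 1},{"slide": [0.04,-0.116,0.006],"spin": -0.031,"gripper": 1},{"slide": [0.04,-0.116,0.006],"spin": -0.031,"gripper": 1}]}}

```text
time: 2.02
tcp_pos: [0.336, 0.2972, 0.2373]
orientation: [3.141, 0.0, 2.356]
contact_force: [1.2, 0.2, 0.5]
opening: 0.0472
grip_force: 0.0
```

Call:
{"method": "play_rows", "body": {"increments": [{"slide": [0.04,-0.116,0.006],"spin": -0.031,"gripper": 1},{"slide": [0.04,-0.116,0.006],"spin": -0.031,"gripper": 1},{"slide": [0.04,-0.116,0.006],"spin": -0.031,"gripper": 1},{"slide": [0.04,-0.116,0.006],"spin": -0.031,"gripper": 1},{"slide": [0.04,-0.116,0.006],"spin": -0.031,"gripper": 1},{"slide": [0.04,-0.116,0.006],"spin": -0.031,"gripper": 1},{"slide": [0.04,-0.116,0.006],"spin": -0.031,"gripper": 1},{"slide": [0,0,0],"spin": -0.031,"gripper": 1}]}}

```text
time: 2.68
tcp_pos: [0.4217, 0.0506, 0.2501]
orientation: [3.14, 0.002, 1.962]
contact_force: [-1.5, 1.6, -0.1]
opening: 0.0006
grip_force: 0.0
```

```bash
python3 - <<'E'
from h import *
s=r.read_state();c=wristcam(s,viewer.capture('wrist'));cv2.imwrite('pics/w1.png',c['frame'])
print(s['time'],s['tcp_pos'],s['orientation'],s['opening'],s['joint_pos'].round(2) if hasattr(s['joint_pos'],'round') else s['joint_pos'],c['fx'])
Z=dict(nest=.017,pin_left=.017,pin_near=.017,tile=.017,tile_corner=.022,stop=.017,jaw=.017,knob=.051,jig=.002,nose=.017)
for n,z in Z.items():
    for q in nets.spot_point(n,'wrist')[:2]:
        print(n,round(q['p'],2),np.round(q['at'],1),np.round(at_z(c,q['at'],z),4))
m=nets.masks_of('tile','wrist')[0]
k=max(cv2.findContours(m['mask'].astype(np.uint8),0,1)[0],key=cv2.contourArea)
P=np.array([at_z(c,u,.027)[:2] for u in k[:,0].astype(float)],np.float32)
rc=cv2.minAreaRect(P*1000);print(rc,cv2.boxPoints(rc).round(1))
E
```

```text
2.6833 [0.42170437 0.05063037 0.25013545] [3.14024451e+00 1.56547238e-03 1.96202660e+00] 0.0005748894322614007 [-0.04  0.17  1.98 -0.    0.99 -0.43] 303.53500207826994
nest 0.98 [238.5 165.6] [0.3624 0.0536 0.017 ]
pin_left 0.81 [251.4 161.8] [0.3761 0.0646 0.017 ]
pin_near 0.72 [236.1 176.9] [0.3646 0.0386 0.017 ]
tile 0.77 [243.5 166.5] [0.3688 0.055  0.017 ]
tile_corner 0.66 [309.3 247.6] [ 0.492  -0.0139  0.022 ]
stop 0.89 [312.  140.1] [0.4375 0.1195 0.017 ]
((428.7999267578125, 19.378768920898438), (100.44757843017578, 103.62824249267578), 13.465726852416992) [[367.9  58.1]
 [392.  -42.7]
 [489.7 -19.3]
 [465.6  81.5]]
```

View pics/w1.png

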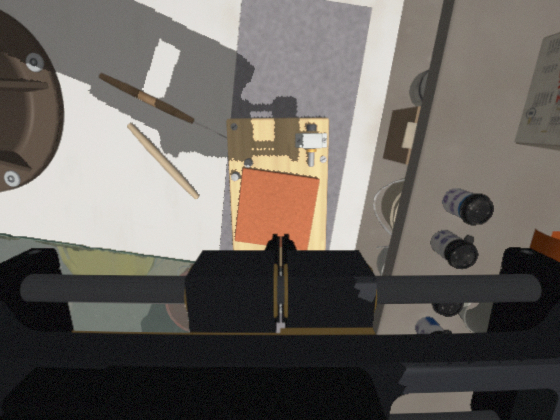

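The wrist view shows the tile at about (238–318, 168–250), with the pins at (248,160) and (236,176) and the stop at (312,140). The gripper hides the jaw, so I'll shift right and look again.

Call:
{"method": "play_rows", "body": {"increments": [{"slide": [0.05,-0.115,0],"spin": 0,"gripper": 1},{"slide": [0.05,-0.115,0],"spin": 0,"gripper": 1},{"slide": [0.05,-0.115,0],"spin": 0,"gripper": 1},{"slide": [0.05,-0.115,0],"spin": 0,"gripper": 1},{"slide": [0,0,0],"spin": 0,"gripper": 1},{"slide": [0,0,0],"spin": 0,"gripper": 1},{"slide": [0,0,0],"spin": 0,"gripper": 1},{"slide": [0,0,0],"spin": 0,"gripper": 1}]}}

```text
time: 3.95
tcp_pos: [0.4794, -0.0819, 0.2497]
orientation: [-3.141, -0.0, 1.97]
contact_force: [-0.4, 0.9, 0.3]
opening: 0.0005
grip_force: 0.0
```

```bash
python3 - <<'E'
from h import *
s=r.read_state();c=wristcam(s,viewer.capture('wrist'));cv2.imwrite('pics/w2.png',c['frame'])
print(s['time'],s['tcp_pos'],s['orientation'],s['contact_force'])
J=dict(nest=[-45,60,15],pin_left=[-33,65,15],pin_near=[-50,48,15],stop=[47,92,15])
Z=dict(nest=.017,pin_left=.017,pin_near=.017,tile=.017,tile_corner=.022,stop=.017,jaw=.017,knob=.051,jig=.002,nose=.017)
L=[]
for n,z in Z.items():
    for q in nets.spot_point(n,'wrist')[:1]:
        print(n,round(q['p'],2),np.round(q['at'],1),np.round(at_z(c,q['at'],z),4))
        if n in J:L.append((np.array(J[n])/1000,q['at']))
m=nets.masks_of('tile','wrist')[0]
k=max(cv2.findContours(m['mask'].astype(np.uint8),0,1)[0],key=cv2.contourArea)
P=np.array([at_z(c,u,.027)[:2] for u in k[:,0].astype(float)],np.float32)
rc=cv2.minAreaRect(P*1000);print(rc,cv2.boxPoints(rc).round(1))
hsv=cv2.cvtColor(c['frame'],cv2.COLOR_BGR2HSV)
q=least_squares(lambda p:np.concatenate([(pix(c,jigpt(p,a))[0]-b) for a,b in L]),[.43,0,.4]);print(q.x,q.fun.round(1))
f=c['frame'].copy()
B=np.array([[-.065,.135,.015],[.065,.135,.015],[.065,-.135,.015],[-.065,-.135,.015]])
cv2.polylines(f,[pix(c,jigpt(q.x,B)).astype(int)],True,(255,0,0),1)
for g in([[-33,65,31],[-50,48,31],[-45,60,15],[47,92,17]]):cv2.circle(f,pix(c,jigpt(q.x,np.array(g)/1000))[0].astype(int).tolist(),2,(0,255,0),-1)
cv2.imwrite('pics/w2a.png',cv2.resize(f[60:320,150:430],None,fx=2.3,fy=2.3))
E
```

```text
3.95 [ 0.47935625 -0.08186504  0.24966093] [-3.14146262e+00 -3.00627320e-04  1.96970704e+00] [-0.44736404  0.93578725  0.28044653]
nest 0.75 [236.2  48.1] [0.3666 0.0509 0.017 ]
pin_left 0.78 [248.3  43.1] [0.3779 0.0615 0.017 ]
pin_near 0.68 [231.9  53. ] [0.3638 0.0438 0.017 ]
tile 0.76 [237.7  45.3] [0.3671 0.0544 0.017 ]
tile_corner 0.71 [307.2 142.4] [ 0.4892 -0.0176  0.022 ]
stop 0.8 [308.3  15.6] [0.4316 0.1165 0.017 ]
jaw 0.6 [266.9 183.3] [ 0.4623 -0.0862  0.017 ]
knob 0.61 [268.1 193.4] [ 0.4674 -0.0912  0.051 ]
((428.3876647949219, 18.720932006835938), (101.40040588378906, 100.79481506347656), 14.577799797058105) [[366.6  54.7]
 [392.  -42.8]
 [490.1 -17.3]
 [464.8  80.3]]
[0.43063139 0.01600275 0.42330368] [-0.9 -1.7 -3.1 -1.6 -0.2  4.3  4.1 -0.8]
```

View pics/w2a.png

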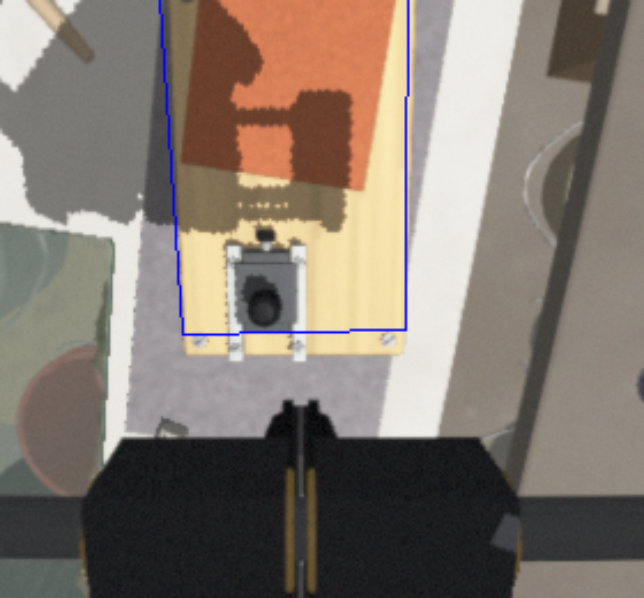

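The crop shows the blue fit about 20 px short at the right end. The true board corners are at crop (186,354) and (403,353), the knob top is at (263,307), and the tile's right edge runs from (182,162) to (363,190). I'll refit with these corners.

```bash
python3 - <<'E'
from h import *
B=np.array([[-.065,.135,.015],[.065,.135,.015],[.065,-.135,.015],[-.065,-.135,.015]])
c=viewer.capture('wrist')
s2=dict(orientation=[-3.14146,-.0003,1.9697],tcp_pos=[.479356,-.081865,.249661]);s1=dict(orientation=[3.14024,.001565,1.96203],tcp_pos=[.421704,.05063,.250135])
c1=wristcam(s1,dict(c));c2=wristcam(s2,dict(c))
obs=[(c1,B[0],(228.5,118)),(c1,B[1],(328.5,118)),(c2,B[2],(325.2,213.5)),(c2,B[3],(230.9,213.9)),
 (c1,[-.033,.065,.031],(248.5,160)),(c1,[-.05,.048,.031],(236,175))]
F=lambda p:np.concatenate([(pix(q,jigpt(p,a))[0]-b) for q,a,b in obs])
q=least_squares(F,[.43,0,.4],loss='soft_l1');p=q.x;print(p.round(4),F(p).round(1))
inv=lambda w:((np.array([[np.cos(p[2]),np.sin(p[2])],[-np.sin(p[2]),np.cos(p[2])]])@(np.array(w[:2])-p[:2]))*1000).round(1)
# knob top z approx .043+.017
print('knob',inv(at_z(c2,(150+263/2.3,60+307/2.3),.062)))
for n,u in(('tile heel-right',(182,162)),('tile corner',(363,190))):
    w=at_z(c2,(150+u[0]/2.3,60+u[1]/2.3),.027);print(n,w.round(4),inv(w))
for w in([.3666,.0547],[.392,-.0428],[.4901,-.0173],[.4648,.0803]):print(inv(w))
print('tile yaw rel',np.radians(14.6)-p[2])
E
```

```text
[0.4376 0.0051 0.4019] [-3.9 -1.   0.  -2.2 -0.  -0.1 -2.1 -0.2  2.4 14.1  1.9 12.7]
knob [-14.1 -98.1]
tile heel-right [ 0.3943 -0.0415  0.027 ] [-58.1 -26. ]
tile corner [ 0.4895 -0.0175  0.027 ] [ 39.  -41.1]
[-45.9  73.4]
[-60.7 -26.2]
[ 39.6 -41.2]
[54.5 58.6]
tile yaw rel -0.14712284875808285
```

The board features all sit about 13 mm off in y, so the board outline isn't centred on its origin. I'll take yaw from the edges and fit position to the pins, guides, knob and stop.

```bash
python3 - <<'E'
from h import *
B=np.array([[-.065,.135,.015],[.065,.135,.015],[.065,-.135,.015],[-.065,-.135,.015]])
c=viewer.capture('wrist')
s2=dict(orientation=[-3.14146,-.0003,1.9697],tcp_pos=[.479356,-.081865,.249661]);s1=dict(orientation=[3.14024,.001565,1.96203],tcp_pos=[.421704,.05063,.250135])
c1=wristcam(s1,dict(c));c2=wristcam(s2,dict(c))
g=lambda u,v:(150+u/2.3,60+v/2.3)
ed=[(c1,B[0],(228.5,118)),(c1,B[1],(328.5,118)),(c2,B[2],(325.2,213.5)),(c2,B[3],(230.9,213.9))]
ft=[(c1,[-.033,.065,.031],(248.5,160)),(c1,[-.05,.048,.031],(236,175)),(c2,[-.028,-.15,.027],g(235,360)),(c2,[.008,-.15,.027],g(298,360)),(c2,[-.028,-.083,.027],g(235,246)),(c2,[.008,-.083,.027],g(298,246)),
(c1,[.047,.092,.032],(313,140))]
def F(p):
  o=np.array([p[3],p[4],0])
  return np.concatenate([(pix(q,jigpt(p[:3],np.array(a)+o))[0]-b) for q,a,b in ed]+[(pix(q,jigpt(p[:3],a))[0]-b) for q,a,b in ft])
q=least_squares(F,[.43,0,.4,0,0],loss='soft_l1');p=q.x;print(p.round(4),F(p).reshape(-1,2).round(1).tolist())
inv=lambda w:((np.array([[np.cos(p[2]),np.sin(p[2])],[-np.sin(p[2]),np.cos(p[2])]])@(np.array(w[:2])-p[:2]))*1000).round(1)
print('knob',inv(at_z(c2,(150+263/2.3,60+307/2.3),.062)))
for n,u in(('tile near right',(182,162)),('tile corner',(363,190))):
    w=at_z(c2,g(*u),.027);print(n,w.round(4),inv(w))
for w in([.3666,.0547],[.392,-.0428],[.4901,-.0173],[.4648,.0803]):print(inv(w))
print('tile yaw rel',np.radians(14.6)-p[2])
J=lambda *a:jigpt(p,[[a[0]/1e3,a[1]/1e3,0]])[0,:2].round(4)
print('nest',J(-45,60),'corner home',J(55,-40),'knob',J(-10,-113))
np.save('jig.npy',p)
E
```

```text
[ 0.4293  0.0171  0.3936  0.0053 -0.0156] [[-1.2, -0.3], [2.6, -0.7], [0.7, 1.2], [-1.2, 0.4], [-0.0, 2.5], [-0.6, 1.2], [0.1, -0.1], [0.2, 0.0], [-0.8, -1.8], [0.4, -1.7], [0.5, 0.1]]
knob [ -10.2 -112.5]
tile near right [ 0.3943 -0.0415  0.027 ] [-54.8 -40.7]
tile corner [ 0.4895 -0.0175  0.027 ] [ 42.4 -55. ]
[-43.4  58.8]
[-57.4 -41. ]
[ 43.  -55.1]
[57.1 44.8]
tile yaw rel -0.13875270065433687Traceback (most recent call last):
  File "<stdin>", line 21, in <module>
  File "<stdin>", line 20, in <lambda>
  File "h.py", line 15, in jigpt
    x,y,a=p;P=np.atleast_2d(np.array(P,float));c,s=np.cos(a),np.sin(a)
    ^^^^^
ValueError: too many values to unpack (expected 3)
```

Call:
{"method": "play_rows", "body": {"increments": [{"slide": [0,0.029,-0.12],"spin": -0.0194,"gripper": 1},{"slide": [0,0.029,-0.12],"spin": -0.0194,"gripper": 1},{"slide": [0,0.029,-0.12],"spin": -0.0194,"gripper": 1},{"slide": [0,0.029,-0.12],"spin": -0.0194,"gripper": 1},{"slide": [0,0.029,-0.12],"spin": -0.0194,"gripper": 1},{"slide": [0,0,-0.03],"spin": 0,"gripper": 1},{"slide": [0,0,0],"spin": 0,"gripper": 1},{"slide": [0,0,0],"spin": 0,"gripper": 1}]}}

```text
time: 5.32
tcp_pos: [0.4803, -0.0397, 0.0614]
orientation: [3.141, 0.0, 1.817]
contact_force: [0.9, 0.9, 1.0]
opening: 0.0006
grip_force: 0.0
```

```bash
cat >> h.py <<'E'
p=np.load('jig.npy')[:3] if __import__('os').path.exists('jig.npy') else np.array([.4293,.0171,.3936])
def J(x,y,z=0.): return jigpt(p,[[x/1e3,y/1e3,z/1e3]])[0]
def inv(w):
    c,s=np.cos(p[2]),np.sin(p[2]);return (np.array([[c,s],[-s,c]])@(np.array(w[:2])-p[:2])*1000).round(1)
E
python3 - <<'E'
from h import *
s=r.read_state();c=wristcam(s,viewer.capture('wrist'))
print(s['tcp_pos'],inv(s['tcp_pos']),s['orientation'],s['contact_force'])
f=c['frame'].copy()
for P in([-33,65,31],[-50,48,31],[-10,-112.5,60],[12,-83,27],[42.5,-55,25],[-43.4,58.8,25],[47,92,32]):
    cv2.circle(f,pix(c,J(*P))[0].astype(int).tolist(),2,(0,255,0),-1)
cv2.imwrite('pics/w3.png',f)
E
```

```text
[ 0.48030879 -0.03970076  0.06141267] [ 25.3 -72. ] [3.14148198e+00 8.37805069e-05 1.81744543e+00] [0.85886107 0.93318212 0.95974212]
```

View pics/w3.png

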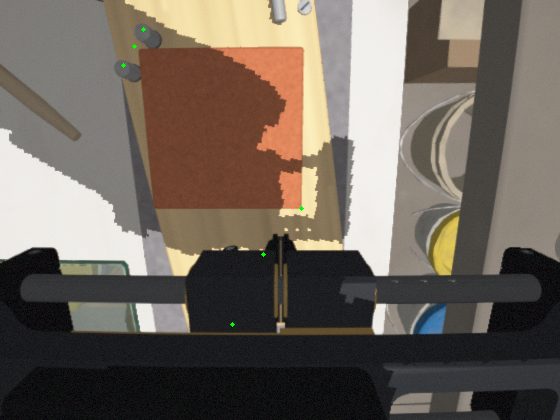

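The close view puts the pin dots right on the pin tops at (144,30) and (123,66). The tile shows at corners (140,48), (303,47), (302,208) and (153,208), so its right edge is parallel to the fingers, which point at about (280,240). I'll refine the tile pose from this view.

```bash
python3 - <<'E'
from h import *
s=r.read_state();c=wristcam(s,viewer.capture('wrist'))
U=np.array([(140.5,47.5),(303,47),(302.5,208.5),(152.5,208)])
T=np.array([[0,0],[100,0],[100,-100],[0,-100]])
print([inv(at_z(c,u,.027)).tolist() for u in U])
def F(q):
    a=q[2];P=T@np.array([[np.cos(a),np.sin(a)],[-np.sin(a),np.cos(a)]])+q[:2]
    return np.concatenate([pix(c,J(x,y,25))[0]-u for (x,y),u in zip(P,U)])
q=least_squares(F,[-43,59,-.14]);print(q.x.round(3),q.fun.round(1))
E
```

```text
[[-39.4, 57.6], [56.8, 42.8], [43.5, -55.6], [-56.4, -40.3]]
[-40.705  58.078  -0.153] [-2.3 -0.4  2.2 -0.5 -0.8  0.7  0.8  0.6]
```

Call:
{"method": "play_rows", "body": {"increments": [{"slide": [0,0,-0.037],"spin": 0,"gripper": 1},{"slide": [0,0,-0.037],"spin": 0,"gripper": 1},{"slide": [0,0,-0.037],"spin": 0,"gripper": 1},{"slide": [0,0,0],"spin": 0,"gripper": 1},{"slide": [-0.0016,0.0065,0],"spin": 0,"gripper": 1},{"slide": [-0.0016,0.0065,0],"spin": 0,"gripper": 1},{"slide": [-0.0016,0.0065,0],"spin": 0,"gripper": 1},{"slide": [0,0,0],"spin": 0,"gripper": 1}]}}

```text
time: 6.08
tcp_pos: [0.4785, -0.0332, 0.0282]
orientation: [3.14, 0.001, 1.817]
contact_force: [0.3, -0.7, 0.6]
opening: 0.0006
grip_force: 0.0
```

```bash
cat > plan.py <<'E'
from h import *
import sys
# finger centre held at tile point (85.3,-110); tile heel goes from (-41,58) to nest as theta goes -.153 -> 0
def pose(th,th0=-.153,h0=(-41,58),hn=(-45,60)):
    f=np.clip((th-th0)/.10,0,1);h=np.array(h0)*(1-f)+np.array(hn)*f
    c,s=np.cos(th),np.sin(th);v=np.array([[c,-s],[s,c]])@[85.3,-110]+h
    return J(*v)[:2]
ths=np.arange(-.153,.06,.02)
P=np.array([pose(t) for t in ths])
for t,a,b in zip(ths,P,np.vstack([P[1:],P[-1:]])):print(round(t,3),a.round(4),'share',((b-a)/.3).round(4),'spin',round(.02/1.5708,4))
s=r.read_state();print(s['tcp_pos'],s['orientation'],s['contact_force'],inv(s['tcp_pos']))
E
python3 plan.py
```

```text
-0.153 [ 0.4782 -0.0316] share [0.0027 0.0075] spin 0.0127
-0.133 [ 0.4791 -0.0293] share [0.0026 0.0076] spin 0.0127
-0.113 [ 0.4798 -0.027 ] share [0.0024 0.0078] spin 0.0127
-0.093 [ 0.4806 -0.0247] share [0.0023 0.0079] spin 0.0127
-0.073 [ 0.4812 -0.0223] share [0.0021 0.008 ] spin 0.0127
-0.053 [ 0.4819 -0.0199] share [0.0049 0.0079] spin 0.0127
-0.033 [ 0.4834 -0.0176] share [0.0048 0.008 ] spin 0.0127
-0.013 [ 0.4848 -0.0152] share [0.0046 0.0081] spin 0.0127
0.007 [ 0.4862 -0.0128] share [0.0045 0.0081] spin 0.0127
0.027 [ 0.4875 -0.0103] share [0.0043 0.0082] spin 0.0127
0.047 [ 0.4888 -0.0079] share [0. 0.] spin 0.0127
[ 0.47854939 -0.03318844  0.02818267] [3.14043926e+00 5.22443342e-04 1.81668215e+00] [ 0.26358578 -0.65642915  0.64097015] [ 26.2 -65.3]
```

Call:
{"method": "play_rows", "body": {"increments": [{"slide": [-0.0012,0.0053,0],"spin": 0,"gripper": 1},{"slide": [0.0013,0.0038,0],"spin": 0.0064,"gripper": 1},{"slide": [0.0013,0.0038,0],"spin": 0.0064,"gripper": 1},{"slide": [0.0013,0.0038,0],"spin": 0.0064,"gripper": 1},{"slide": [0.0012,0.0039,0],"spin": 0.0064,"gripper": 1},{"slide": [0.0012,0.0039,0],"spin": 0.0064,"gripper": 1},{"slide": [0.0012,0.0039,0],"spin": 0.0064,"gripper": 1},{"slide": [0,0,0],"spin": 0,"gripper": 1}]}}

```text
time: 6.75
tcp_pos: [0.4803, -0.0248, 0.0273]
orientation: [3.142, -0.0, 1.878]
contact_force: [0.2, -0.6, -0.3]
opening: 0.0006
grip_force: 0.2
```

```bash
cat > look.py <<'E'
from h import *
s=r.read_state();c=wristcam(s,viewer.capture('wrist'))
print(s['time'],s['tcp_pos'].round(4),inv(s['tcp_pos']),np.round(s['orientation'][2],3),np.round(s['contact_force'],1))
m=nets.masks_of('tile','wrist')[0]
k=max(cv2.findContours(m['mask'].astype(np.uint8),0,1)[0],key=cv2.contourArea)
P=np.array([inv(at_z(c,u,.027)) for u in k[:,0].astype(float)],np.float32)
rc=cv2.minAreaRect(P);print(rc,cv2.boxPoints(rc).round(1).tolist())
E
python3 look.py
```

```text
6.75 [ 0.4803 -0.0248  0.0273] [ 31.  -58.2] 1.878 [ 0.2 -0.6 -0.3]
((0.6091575622558594, 5.493595123291016), (99.44287109375, 100.3311767578125), 85.53754425048828) [[-53.29999923706055, -40.20000076293945], [46.79999923706055, -48.0], [54.5, 51.20000076293945], [-45.5, 59.0]]
```

Call:
{"method": "play_rows", "body": {"increments": [{"slide": [0.0012,0.0039,0],"spin": 0.0064,"gripper": 1},{"slide": [0.0016,0.0039,0],"spin": 0.0064,"gripper": 1},{"slide": [0.002,0.004,0],"spin": 0.0064,"gripper": 1},{"slide": [0.0006,0.001,0],"spin": 0.0016,"gripper": 1},{"slide": [0.0006,0.001,0],"spin": 0.0016,"gripper": 1},{"slide": [0.0006,0.001,0],"spin": 0.0016,"gripper": 1},{"slide": [0.0006,0.001,0],"spin": 0.0016,"gripper": 1},{"slide": [0,0,0],"spin": 0,"gripper": 1}]}}

```text
time: 7.52
tcp_pos: [0.4824, -0.0202, 0.0274]
orientation: [3.142, -0.0, 1.917]
contact_force: [-0.9, -0.1, 0.6]
opening: 0.0005
grip_force: 0.0
```

```bash
python3 look.py
```

```text
7.5167 [ 0.4824 -0.0202  0.0274] [ 34.7 -54.8] 1.917 [-0.9 -0.1  0.6]
((2.3012924194335938, 7.7727203369140625), (98.97915649414062, 99.80255889892578), 87.65425109863281) [[-49.599998474121094, -39.599998474121094], [50.099998474121094, -43.70000076293945], [54.20000076293945, 55.20000076293945], [-45.5, 59.29999923706055]]
```

Call:
{"method": "play_rows", "body": {"increments": [{"slide": [0.0005,0.0009,0],"spin": 0.0014,"gripper": 1},{"slide": [0.0005,0.0009,0],"spin": 0.0014,"gripper": 1},{"slide": [0.0005,0.0009,0],"spin": 0.0014,"gripper": 1},{"slide": [0.0005,0.0009,0],"spin": 0.0014,"gripper": 1},{"slide": [0,0,0],"spin": 0,"gripper": 1},{"slide": [0,0,0],"spin": 0,"gripper": 1},{"slide": [0,0,0],"spin": 0,"gripper": 1},{"slide": [0,0,0],"spin": 0,"gripper": 1}]}}

```text
time: 8.28
tcp_pos: [0.483, -0.0191, 0.0274]
orientation: [3.141, 0.0, 1.926]
contact_force: [0.5, -0.2, 0.6]
opening: 0.0004
grip_force: 0.0
```

```bash
python3 look.py;python3 - <<'E'
from h import *
f=viewer.capture('wrist')['frame'];cv2.imwrite('pics/w4.png',f)
E
```

```text
8.2833 [ 0.483  -0.0191  0.0274] [ 35.7 -54.1] 1.926 [ 0.5 -0.2  0.6]
((2.6209487915039062, 8.139488220214844), (98.96099090576172, 99.87296295166016), 88.15980529785156) [[-48.900001525878906, -39.70000076293945], [50.900001525878906, -42.900001525878906], [54.099998474121094, 56.0], [-45.70000076293945, 59.20000076293945]]
```

View pics/w4.png

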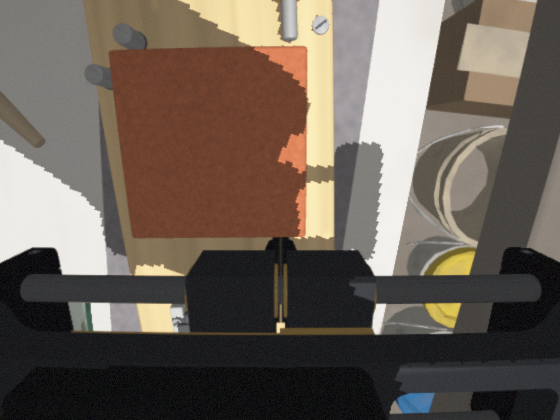

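The tile's left edge is at row 47 and the screw tip is at (289,39), so a gap of a few mm remains. I'll measure it.

```bash
python3 - <<'E'
from h import *
s=r.read_state();c=wristcam(s,viewer.capture('wrist'))
print(inv(at_z(c,(289,39),.023)),inv(at_z(c,(289,39),.027)),inv(at_z(c,(289,47),.027)))
E
```

```text
[44.8 60.3] [44.6 59.2] [44.5 55.6]
```

Call:
{"method": "play_rows", "body": {"increments": [{"slide": [0.0006,0.001,0],"spin": 0.0016,"gripper": 1},{"slide": [0.0006,0.001,0],"spin": 0.0016,"gripper": 1},{"slide": [0.0006,0.001,0],"spin": 0.0016,"gripper": 1},{"slide": [0.0006,0.001,0],"spin": 0.0016,"gripper": 1},{"slide": [0,0,0],"spin": 0,"gripper": 1},{"slide": [0,0,0],"spin": 0,"gripper": 1},{"slide": [0,0,0],"spin": 0,"gripper": 1},{"slide": [0,0,0],"spin": 0,"gripper": 1}]}}

```text
time: 9.15
tcp_pos: [0.4837, -0.0179, 0.0274]
orientation: [3.141, 0.0, 1.936]
contact_force: [-0.4, 0.1, 0.3]
opening: 0.0005
grip_force: 0.0
```

Call:
{"method": "play_rows", "body": {"increments": [{"slide": [0.0006,0.001,0],"spin": 0.0016,"gripper": 1},{"slide": [0.0006,0.001,0],"spin": 0.0016,"gripper": 1},{"slide": [0.0006,0.001,0],"spin": 0.0016,"gripper": 1},{"slide": [0.0006,0.001,0],"spin": 0.0016,"gripper": 1},{"slide": [0,0,0],"spin": 0,"gripper": 1},{"slide": [0,0,0],"spin": 0,"gripper": 1},{"slide": [0,0,0],"spin": 0,"gripper": 1},{"slide": [0,0,0],"spin": 0,"gripper": 1}]}}

```text
time: 9.82
tcp_pos: [0.4845, -0.0167, 0.0274]
orientation: [3.141, -0.0, 1.946]
contact_force: [0.1, 0.4, -0.4]
opening: 0.0002
grip_force: 0.0
```

```bash
python3 look.py
```

```text
9.8167 [ 0.4845 -0.0167  0.0274] [ 38.  -52.4] 1.946 [ 0.1  0.4 -0.4]
((3.2153282165527344, 9.192981719970703), (99.23766326904297, 99.30313873291016), 89.67384338378906) [[-46.70000076293945, -40.099998474121094], [52.599998474121094, -40.70000076293945], [53.099998474121094, 58.5], [-46.20000076293945, 59.099998474121094]]
```

Call:
{"method": "play_rows", "body": {"increments": [{"slide": [0.0006,0.001,0],"spin": 0.0016,"gripper": 1},{"slide": [0.0006,0.001,0],"spin": 0.0016,"gripper": 1},{"slide": [0.0006,0.001,0],"spin": 0.0016,"gripper": 1},{"slide": [0,0,0],"spin": 0,"gripper": 1},{"slide": [0,0,0],"spin": 0,"gripper": 1},{"slide": [0,0,0],"spin": 0,"gripper": 1},{"slide": [0,0,0],"spin": 0,"gripper": 1},{"slide": [0,0,0],"spin": 0,"gripper": 1}]}}

```text
time: 10.58
tcp_pos: [0.485, -0.0158, 0.0274]
orientation: [3.141, 0.0, 1.953]
contact_force: [-0.5, -0.2, -0.6]
opening: 0.0004
grip_force: 0.0
```

```bash
python3 look.py
```

```text
10.5833 [ 0.485  -0.0158  0.0274] [ 38.9 -51.8] 1.953 [-0.5 -0.2 -0.6]
((3.6500015258789062, 9.199996948242188), (99.19999694824219, 99.5), 90.0) [[-46.099998474121094, -40.400001525878906], [53.400001525878906, -40.400001525878906], [53.400001525878906, 58.79999923706055], [-46.099998474121094, 58.79999923706055]]
```

Call:
{"method": "play_rows", "body": {"increments": [{"slide": [0.0006,0.001,0],"spin": 0.0016,"gripper": 1},{"slide": [0.0006,0.001,0],"spin": 0.0016,"gripper": 1},{"slide": [0.0006,0.001,0],"spin": 0.0016,"gripper": 1},{"slide": [0,0,0],"spin": 0,"gripper": 1},{"slide": [0,0,0],"spin": 0,"gripper": 1},{"slide": [0,0,0],"spin": 0,"gripper": 1},{"slide": [0,0,0],"spin": 0,"gripper": 1},{"slide": [0,0,0],"spin": 0,"gripper": 1}]}}

```text
time: 11.35
tcp_pos: [0.4858, -0.0151, 0.0274]
orientation: [3.141, 0.0, 1.961]
contact_force: [1.7, -5.0, -1.8]
opening: 0.0006
grip_force: 2.2
```

```bash
python3 look.py;python3 look.py|head -1
```

```text
11.35 [ 0.4858 -0.0151  0.0274] [ 39.8 -51.3] 1.961 [ 1.7 -5.  -1.8]
((4.257759094238281, 9.371334075927734), (99.9009017944336, 98.78359985351562), 0.4688584506511688) [[-46.099998474121094, 58.400001525878906], [-45.29999923706055, -40.400001525878906], [54.599998474121094, -39.599998474121094], [53.79999923706055, 59.20000076293945]]
11.45 [ 0.4857 -0.015   0.0274] [ 39.8 -51.3] 1.961 [ 1.  -4.9 -1.1]
```

Contact at about 5 N, with the tile square and its heel in the nest. One more small press, hold, then back off.

Call:
{"method": "play_rows", "body": {"increments": [{"slide": [-0.0003,0.0008,0],"spin": 0,"gripper": 1},{"slide": [0,0,0],"spin": 0,"gripper": 1},{"slide": [0,0,0],"spin": 0,"gripper": 1},{"slide": [0,0,0],"spin": 0,"gripper": 1},{"slide": [0,0,0],"spin": 0,"gripper": 1},{"slide": [0,0,0],"spin": 0,"gripper": 1},{"slide": [0,0,0],"spin": 0,"gripper": 1},{"slide": [0,0,0],"spin": 0,"gripper": 1}]}}

```text
time: 12.22
tcp_pos: [0.4858, -0.015, 0.0274]
orientation: [3.141, 0.001, 1.961]
contact_force: [1.5, -6.5, -0.1]
opening: 0.0005
grip_force: 3.4
```

Call:
{"method": "play_rows", "body": {"increments": [{"slide": [0.001,-0.0024,0],"spin": 0,"gripper": 1},{"slide": [0.003,-0.007,0],"spin": 0,"gripper": 1},{"slide": [0.008,-0.02,0],"spin": 0,"gripper": 1},{"slide": [0,0,0.07],"spin": 0,"gripper": 1},{"slide": [0,0,0.12],"spin": 0,"gripper": 1},{"slide": [0,0,0.12],"spin": 0,"gripper": 1},{"slide": [0,0,0],"spin": 0,"gripper": 1},{"slide": [0,0,0],"spin": 0,"gripper": 1}]}}

```text
time: 12.88
tcp_pos: [0.4896, -0.0238, 0.1219]
orientation: [3.139, 0.002, 1.961]
contact_force: [-0.0, 0.4, -0.9]
opening: 0.0006
grip_force: 0.0
```

```bash
python3 look.py; python3 - <<'E'
from h import *
print(J(-10,-150),J(-10,-112.5))
E
```

```text
12.8833 [ 0.4896 -0.0238  0.1219] [ 40.  -60.9] 1.961 [-0.   0.4 -0.9]
((3.8391952514648438, 9.438472747802734), (99.76258850097656, 99.70095825195312), 0.42284104228019714) [[-46.400001525878906, 58.900001525878906], [-45.70000076293945, -40.79999923706055], [54.099998474121094, -40.0], [53.400001525878906, 59.70000076293945]]
[ 0.477592   -0.12526531  0.002     ] [ 0.46321016 -0.09063278  0.002     ]
```

Call:
{"method": "play_rows", "body": {"increments": [{"slide": [-0.015,-0.1086,0],"spin": 0.001,"gripper": 1},{"slide": [-0.015,-0.1086,0],"spin": 0.001,"gripper": 1},{"slide": [-0.015,-0.1086,0],"spin": 0,"gripper": 1},{"slide": [0,0,0],"spin": 0,"gripper": 1},{"slide": [0,0,-0.0765],"spin": 0,"gripper": 1},{"slide": [0,0,-0.0765],"spin": 0,"gripper": 1},{"slide": [0,0,-0.0765],"spin": 0,"gripper": 1},{"slide": [0,0,0],"spin": 0,"gripper": 1}]}}

```text
time: 13.65
tcp_pos: [0.4734, -0.1204, 0.0474]
orientation: [-3.136, -0.005, 1.964]
contact_force: [-0.5, -0.1, 0.3]
opening: 0.0004
grip_force: 0.0
```

```bash
python3 look.py; python3 - <<'E'
from h import *
f=viewer.capture('wrist')['frame'];cv2.imwrite('pics/w5.png',f)
E
```

```text
13.65 [ 0.4734 -0.1204  0.0474] [ -12.  -143.9] 1.964 [-0.5 -0.1  0.3]
((3.9161033630371094, -23.77501678466797), (99.8262939453125, 37.956233978271484), 0.11862479150295258) [[-46.0, -4.900000095367432], [-46.0, -42.900001525878906], [53.900001525878906, -42.599998474121094], [53.79999923706055, -4.699999809265137]]
```

View pics/w5.png

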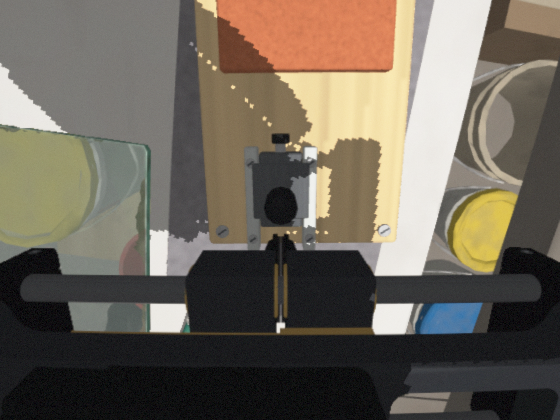

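The fingers at (280,240) line up with the knob at (281,205), and the guides and nose are clear. Pushing now.

Call:
{"method": "play_rows", "body": {"increments": [{"slide": [-0.0064,0.0154,0],"spin": 0,"gripper": 1},{"slide": [-0.0064,0.0154,0],"spin": 0,"gripper": 1},{"slide": [-0.0064,0.0154,0],"spin": 0,"gripper": 1},{"slide": [-0.0064,0.0154,0],"spin": 0,"gripper": 1},{"slide": [-0.0064,0.0154,0],"spin": 0,"gripper": 1},{"slide": [-0.0064,0.0154,0],"spin": 0,"gripper": 1},{"slide": [0,0,0],"spin": 0,"gripper": 1},{"slide": [0,0,0],"spin": 0,"gripper": 1}]}}

```text
time: 14.47
tcp_pos: [0.4642, -0.0933, 0.0523]
orientation: [3.14, 0.001, 1.965]
contact_force: [0.1, -3.6, 0.7]
opening: 0.0003
grip_force: 1.6
```

```bash
cat > look2.py <<'E'
from h import *
import sys
s=r.read_state();c=wristcam(s,viewer.capture('wrist'))
F=np.array(s['contact_force']);print(s['time'],s['tcp_pos'].round(4),inv(s['tcp_pos']),F.round(1),'along jig y',round(float(F@[-.3835,.9235,0]),2))
q=nets.spot_point('knob','wrist');print([inv(at_z(c,a['at'],.051)).tolist() for a in q[:1]])
if len(sys.argv)>1: cv2.imwrite(sys.argv[1],c['frame'])
E
python3 look2.py
```

```text
14.4667 [ 0.4642 -0.0933  0.0523] [ -10.1 -115.4] [ 0.1 -3.6  0.7] along jig y -3.36
[[-9.6, -94.8]]
```

Call:
{"method": "play_rows", "body": {"increments": [{"slide": [-0.0026,0.0062,0],"spin": 0,"gripper": 1},{"slide": [-0.0026,0.0062,0],"spin": 0,"gripper": 1},{"slide": [-0.0026,0.0062,0],"spin": 0,"gripper": 1},{"slide": [-0.0026,0.0062,0],"spin": 0,"gripper": 1},{"slide": [-0.0013,0.0031,0],"spin": 0,"gripper": 1},{"slide": [-0.0013,0.0031,0],"spin": 0,"gripper": 1},{"slide": [-0.0013,0.0031,0],"spin": 0,"gripper": 1},{"slide": [-0.0013,0.0031,0],"spin": 0,"gripper": 1}]}}

```text
time: 15.23
tcp_pos: [0.46, -0.0829, 0.0521]
orientation: [3.14, 0.002, 1.964]
contact_force: [0.9, -9.8, 5.6]
opening: 0.0005
grip_force: 4.4
```

```bash
python3 look2.py pics/w6.png
```

```text
15.2333 [ 0.46   -0.0829  0.0521] [ -10.  -104.1] [ 0.9 -9.8  5.6] along jig y -9.41
[[-10.8, -86.1]]
```

View pics/w6.png

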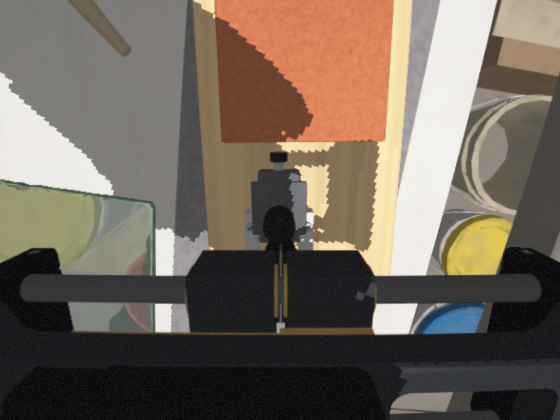

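The nose tip is at (279,152) and the tile's edge at row 141, so about 5 mm of gap is left. Creeping in.

Call:
{"method": "play_rows", "body": {"increments": [{"slide": [-0.0006,0.0015,0],"spin": 0,"gripper": 1},{"slide": [-0.0006,0.0015,0],"spin": 0,"gripper": 1},{"slide": [-0.0006,0.0015,0],"spin": 0,"gripper": 1},{"slide": [-0.0006,0.0015,0],"spin": 0,"gripper": 1},{"slide": [-0.0006,0.0015,0],"spin": 0,"gripper": 1},{"slide": [-0.0006,0.0015,0],"spin": 0,"gripper": 1},{"slide": [-0.0006,0.0015,0],"spin": 0,"gripper": 1},{"slide": [-0.0006,0.0015,0],"spin": 0,"gripper": 1}]}}

```text
time: 16.0
tcp_pos: [0.4585, -0.0793, 0.0521]
orientation: [3.14, 0.002, 1.964]
contact_force: [-0.5, -8.8, 4.8]
opening: 0.0001
grip_force: 4.4
```

```bash
python3 look2.py
```

```text
16.0 [ 0.4585 -0.0793  0.0521] [ -10.  -100.2] [-0.5 -8.8  4.8] along jig y -7.95
[[-9.1, -80.6]]
```

Call:
{"method": "play_rows", "body": {"increments": [{"slide": [-0.0003,0.0007,0],"spin": 0,"gripper": 1},{"slide": [-0.0003,0.0007,0],"spin": 0,"gripper": 1},{"slide": [-0.0003,0.0007,0],"spin": 0,"gripper": 1},{"slide": [-0.0003,0.0007,0],"spin": 0,"gripper": 1},{"slide": [-0.0003,0.0007,0],"spin": 0,"gripper": 1},{"slide": [-0.0003,0.0007,0],"spin": 0,"gripper": 1},{"slide": [-0.0003,0.0007,0],"spin": 0,"gripper": 1},{"slide": [-0.0003,0.0007,0],"spin": 0,"gripper": 1}]}}

```text
time: 16.77
tcp_pos: [0.4577, -0.0777, 0.0521]
orientation: [3.14, 0.002, 1.964]
contact_force: [-1.0, -9.2, 4.7]
opening: 0.0007
grip_force: 4.3
```

```bash
python3 look2.py
```

```text
16.7667 [ 0.4577 -0.0777  0.0521] [-10.1 -98.4] [-1.  -9.2  4.7] along jig y -8.11
[[-9.9, -79.3]]
```

Call:
{"method": "play_rows", "body": {"increments": [{"slide": [-0.0003,0.0006,0],"spin": 0,"gripper": 1},{"slide": [-0.0002,0.0006,0],"spin": 0,"gripper": 1},{"slide": [-0.0003,0.0006,0],"spin": 0,"gripper": 1},{"slide": [-0.0002,0.0006,0],"spin": 0,"gripper": 1},{"slide": [-0.0003,0.0006,0],"spin": 0,"gripper": 1},{"slide": [-0.0002,0.0006,0],"spin": 0,"gripper": 1},{"slide": [-0.0003,0.0006,0],"spin": 0,"gripper": 1},{"slide": [-0.0002,0.0006,0],"spin": 0,"gripper": 1}]}}

```text
time: 17.53
tcp_pos: [0.4573, -0.0764, 0.0521]
orientation: [3.14, 0.002, 1.964]
contact_force: [-0.9, -11.3, 5.6]
opening: 0.0003
grip_force: 5.6
```

```bash
python3 look2.py
```

```text
17.5333 [ 0.4573 -0.0764  0.0521] [-10.  -97.1] [ -0.9 -11.3   5.6] along jig y -10.11
[[-10.4, -77.6]]
```

Call:
{"method": "play_rows", "body": {"increments": [{"slide": [-0.0002,0.0005,0],"spin": 0,"gripper": 1},{"slide": [-0.0002,0.0005,0],"spin": 0,"gripper": 1},{"slide": [-0.0002,0.0005,0],"spin": 0,"gripper": 1},{"slide": [-0.0002,0.0005,0],"spin": 0,"gripper": 1},{"slide": [-0.0002,0.0005,0],"spin": 0,"gripper": 1},{"slide": [-0.0002,0.0005,0],"spin": 0,"gripper": 1},{"slide": [-0.0002,0.0005,0],"spin": 0,"gripper": 1},{"slide": [-0.0002,0.0005,0],"spin": 0,"gripper": 1}]}}

```text
time: 18.3
tcp_pos: [0.4569, -0.0755, 0.0522]
orientation: [3.14, 0.003, 1.964]
contact_force: [-0.9, -14.5, 5.6]
opening: 0.0008
grip_force: 6.7
```

```bash
python3 look2.py pics/w7.png
```

```text
18.3 [ 0.4569 -0.0755  0.0522] [-10.  -96.1] [ -0.9 -14.5   5.6] along jig y -13.04
[[-10.1, -77.1]]
```

View pics/w7.png

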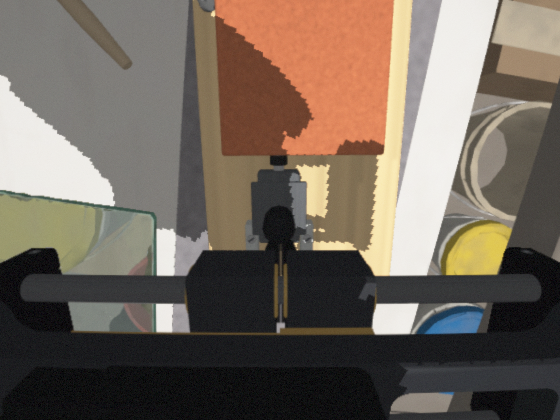

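The nose bears on the tile edge at (279,155), and the 13 N on the knob against 8 N of drag gives a hold of about 5 N. Withdrawing and checking.

Call:
{"method": "play_rows", "body": {"increments": [{"slide": [0.002,-0.005,0],"spin": 0,"gripper": 1},{"slide": [0.013,-0.031,0],"spin": 0,"gripper": 1},{"slide": [0.026,-0.062,0],"spin": 0,"gripper": 1},{"slide": [0,0,0],"spin": 0,"gripper": 1},{"slide": [0,0,0.1],"spin": 0,"gripper": 1},{"slide": [0,0,0.12],"spin": 0,"gripper": 1},{"slide": [0,0,0],"spin": 0,"gripper": 1},{"slide": [0,0,0],"spin": 0,"gripper": 1}]}}

```text
time: 19.07
tcp_pos: [0.4689, -0.1039, 0.1188]
orientation: [3.139, 0.002, 1.964]
contact_force: [-0.2, -0.4, 0.4]
opening: 0.0001
grip_force: 0.0
```

Call:
{"method": "play_rows", "body": {"increments": [{"slide": [0,0,0.1],"spin": 0,"gripper": 1},{"slide": [0,0,0.1],"spin": 0,"gripper": 1},{"slide": [-0.02,0.05,0.1],"spin": 0,"gripper": 1},{"slide": [-0.02,0.05,0],"spin": 0,"gripper": 1},{"slide": [0,0,0],"spin": 0,"gripper": 1},{"slide": [0,0,0],"spin": 0,"gripper": 1},{"slide": [0,0,0],"spin": 0,"gripper": 1},{"slide": [0,0,0],"spin": 0,"gripper": 1}]}}

```text
time: 19.73
tcp_pos: [0.4564, -0.0742, 0.2064]
orientation: [-3.14, -0.001, 1.964]
contact_force: [-0.5, -0.0, -0.3]
opening: 0.0004
grip_force: 0.0
```

```bash
python3 look.py; python3 look2.py pics/w8.png; python3 -c "
import cv2;f=cv2.imread('pics/w8.png');cv2.imwrite('pics/w8a.png',cv2.resize(f[0:250,150:430],None,fx=2.3,fy=2.3))"
```

```text
19.7333 [ 0.4564 -0.0742  0.2064] [-10.  -94.7] 1.964 [-0.5 -0.  -0.3]
((3.549999237060547, 9.25), (100.9000015258789, 98.9000015258789), 0.0) [[-46.900001525878906, 58.70000076293945], [-46.900001525878906, -40.20000076293945], [54.0, -40.20000076293945], [54.0, 58.70000076293945]]
19.8333 [ 0.4564 -0.0742  0.2067] [-10.  -94.7] [ 0.9  0.1 -0.1] along jig y -0.21
[[-10.8, -77.8]]
```

View pics/w8a.png

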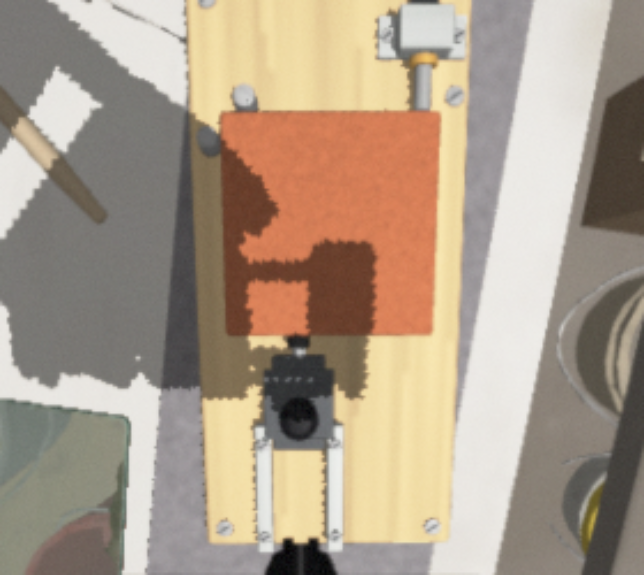

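The tile is square, resting on the left pin at (245,100) and the screw tip at (422,110), with the nose pressed on its right edge at (298,340). The robot is clear, so I'm handing in.

```bash
python3 -c "
from plant import r
print(r.finish_job())"
```

```text
the job is handed in; nothing more can be done
None
```

The tile is turned home against the stop screw, the side jaw holds it with about 5 N (estimated from the push on the knob), and the job is handed in; no verdict came back.

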